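# Let two large onions out of the chute rack

## Task

Let two of the large onions out of their chute rack, one at a time: press the paddle of the rack that holds the large onions all the way down with the fingertips, let it come right back up once the onion has rolled to the lower end, then press and release it once more. The third large onion stays behind the gate; do not work the other rack, do not touch or lift the onions, and leave the things standing around alone.

Things in the scene. Friction and masses are not known exactly. Their poses are not given: they have to be found in the camera images.
- rack_large: Fixed sloping aluminium chute for the large onions, 330 x 63 mm, 140 high. Origin on the counter below the gate; x runs downhill, within 20 deg of away from the robot; y to the paddle's side; z up. Floor 60 mm up at the origin, falling 0.12 rad; walls 29 mm high, ends at x = 150 and -172 mm. Onions queue uphill at x = -22, -72, -122 mm; let out, they roll by themselves to x = 127, then 77 mm.
- lever_large (a joint): Lever of the large rack, rad: 0 = paddle up, gate down; 0.81 = paddle on its stop, gate lifted. Sprung back to 0: 4 N on the paddle starts it, 5 N holds it down. Pressed, the gate bar frees the first onion, a rear bar holds the others; on release the queue moves one place down. Either takes about 1 s. A part press frees nothing and may leave the lever caught half-way until pressed fully. One full press lets out one onion.
- pad_large (a point): Centre of the upper face of the large rack's paddle, a black plate 52 x 52 x 6 mm, 70 mm uphill of the hinge, beside the chute (rack y = 60 mm). At rest the plate leans downhill by 0.4 rad. A full press lowers it 55 mm (flat fingertips about 43 mm), nearly straight down (under 20 mm uphill); it ends leaning 0.4 rad uphill. Halfway, where it passes level, flat fingertips feel a short bump of 10 to 15 N.
- hinge_large (a point): Middle of the hinge axis of the large rack's lever, over the chute; the axis lies across the chute, along rack y.
- rack_small: The other, narrower rack of the same make, for the small onions: 246 mm long, 49 mm wide, paddle on the same side at rack y = 54 mm. Origin below its gate, same axes. Not to be worked. Either rack may stand on the left or right.
- lever_small (a joint): Rocking lever of the small-onion rack, rad: 0 at rest, 0.81 fully pressed. Leave it alone.
- onion_large_1: Large onion, a 50 mm ball of brown skin with a short neck, about 75 g, number 1 in the queue from the gate; origin at its centre, axes turn as it rolls.
- onion_large_2: Large onion, a 50 mm ball of brown skin with a short neck, about 75 g, number 2 in the queue from the gate; origin at its centre, axes turn as it rolls.
- onion_large_3: Large onion, a 50 mm ball of brown skin with a short neck, about 75 g, number 3 in the queue from the gate; origin at its centre, axes turn as it rolls.
- onion_small_1: Small onion, a 36 mm ball of the same look, about 30 g, number 1 in the other rack's queue; origin at its centre.
- onion_small_2: Small onion, a 36 mm ball of the same look, about 30 g, number 2 in the other rack's queue; origin at its centre.
- onion_small_3: Small onion, a 36 mm ball of the same look, about 30 g, number 3 in the other rack's queue; origin at its centre.
- mug: White mug standing by, 76 mm across, 85 mm high, with a handle; origin under its centre.
- jar: Closed glass jar standing by, 56 mm across, 95 mm high; origin under its centre.
- bowl: Small steel bowl standing by, 110 mm across, 45 mm high; origin under its centre.
Mind the look-alikes: they are no part of the job. What is shaped like the onion_large_2 but pink is not meant.

How it is judged:
By the outcome, as a careful person would: the job done as asked, in the order asked, and still so for the second after the job is handed in, with the robot touching nothing.
It also fails if it takes over 50 s, if anything falls off the work surface, if the arm or the gripper's body presses on something with over 40 N, if the wrist force passes 120 N, or if a joint passes its speed limit or range.

## Robot

A 6-joint arm with a two-finger parallel gripper is mounted at the origin on the work surface. World frame = base frame: x ahead of the robot, y to its left, z up, the work surface at z = 0. Lengths are in mm, angles in rad, forces in N, time in s.
With the tool pointing down it reaches from about 275 to 775 mm from the base axis. Payload 14.6 kg.
Tool frame: the origin (TCP) lies on the front face of the gripper's body, between the roots of the fingers; the fingertips stand 73 mm ahead of it and the grasp point (between the pads) lies 54 mm ahead of it (grasp_offset is the distance from the TCP to the grasp point, in mm); z points along the fingers, y is the direction in which the jaws open and shut (so a half turn about z gives the same grasp; the last joint's range is limited). The gripper opens to 85 mm and grips with 20 to 120 N. Pads are 22 mm wide; open, the fingers measure 114 mm over their backs; the gripper's body (76 mm by 85 mm) begins 54 mm behind the grasp point. The pads swing forward as they close: fully open they stand 13 mm farther back than shut.
Start: joints at [1.033, 0.263, -0.048, 1.259, 0, 1.415], TCP at [196.102, 487.003, 303.878] pointing down, gripper open.
Joint ranges: [-2.65, 2.65], [-0.89, 1.7], [-1.18, 1.37], [-2.13, 2.11], [-1.35, 1.29], [-3.14, 3.14]. Speed limits (rad/s): [1.89, 1.89, 2.57, 2.79, 3.14, 3.14].

## Interface

Orientations are given as [roll, pitch, yaw] about the fixed x, y, z axes, in that order (R = Rz(yaw) Ry(pitch) Rx(roll)).
In Python, from cell import * gives the robot as it stands. The module is installed in compiled form; this text tells all that it offers.
- The arm moves only by the shell command python3 -m jog 'ROWS' [FORCE]. ROWS is JSON, a list of rows, each a list of 7 numbers: the shift along the tool's x, y, z each as a share of 15 cm, from -1 to 1, then the turn, a rotation vector about the tool's x, y, z each as a share of 90 degrees, from -1 to 1, then the closure, from 0 (fully open) to 1 (shut). In form: [[dx, dy, dz, ax, ay, az, jaw], ...]. A call has 1 to 10 rows; each row is the pose to reach, as a shift and turn from the pose measured when the call began, along the tool's axes at that moment; what a row does not reach only later rows make up. A row lasts 1/12 s, in which the tool goes at most 41.7 mm and 7.16 degrees, less where a joint would pass 70% of its speed; a pose out of reach is approached as far as the arm can. A call with a number of a shift or a turn outside -1 to 1 is refused whole. A call with a gripper value outside its range is refused whole. The fingers move at their own pace and stop on an object; FORCE is the grip in N (left out, the last holds). Time passes only in rows, so rows that repeat a pose let the fingers close. It gives the time, the measured TCP pose, the force and the opening at its end, in the units of the state.
- state(): the state, without advancing time (a new reading comes with each control period).
- get_image(name): name is "scene" or "side" or "wrist"; returns (picture, depth): 400x640x3 uint8, blue, green, red; 400x640 float32, mm along the optical axis (not along the pixel's ray), 0 where there is no reading.
- camera_info(name): a dict with "vertical_fov" (degrees; the focal length in pixels is half the picture's height over the tangent of half this angle, whatever the lens; pixels are square), "cx", "cy" (the principal point, pixels), "rvec" (rotation vector, rad) and "tvec" (3), from world to camera coordinates, as OpenCV has them. Camera axes: x right, y down, z forward; pixel columns grow to the right and rows downward; lengths in mm; the calibration is good to about 2 mm. A picture is of the moment at which its call begins: read the wrist's pose just before it. camera_info takes no time and is no camera call; for the wrist camera it gives the pose at the moment of the call.
- job_done(): hands the job in, once; it reports no verdict.
The state is a dict: "clock": time; "q": joint angles; "qvel": joint speeds; "effort": joint torques, N m; "tool_pos": TCP position; "tool_rot": TCP orientation; "contact_force": force on the tool from outside, world axes, zero at the start; "wrist_torque": the same for the moment, N m; "gripper_width": finger opening in mm.
Only numpy, scipy, OpenCV 4.12 (cv2) and the standard library are available. Lean on these libraries where they do the work, as an engineer would, in place of code of your own. Each camera call takes 0.05 s, during which the arm holds its last target. There are 200 camera calls.

## Working session

There is one attempt and no reset: what is moved stays moved. The work goes in short steps, Python scripts to look and compute and a shell command to move; the robot and the scene stay as the last step left them, time stands still between calls to the robot, and variables do not carry over. Pictures are saved under pics/ and viewed, about 8 in all and at most 12, crops included, and the job is handed in when it is done.

```bash
mkdir -p pics
cat > h.py <<'E'
from cell import *
import numpy as np, cv2
def cam(n):
    c=camera_info(n); R=cv2.Rodrigues(np.array(c["rvec"],float))[0]; t=np.array(c["tvec"],float).ravel()
    f=200/np.tan(np.radians(c["vertical_fov"])/2); return c,R,t,f
def px2w(n,depth,u,v,c=None,k=1):
    c,R,t,f=c or cam(n)
    p=depth[max(0,v-k):v+k+1,max(0,u-k):u+k+1]; p=p[p>0]; z=np.median(p) if p.size else np.nan
    return R.T@(np.array([(u-c["cx"])/f*z,(v-c["cy"])/f*z,z])-t)
def proj(n,P):
    c,R,t,f=cam(n); q=R@np.array(P,float)+t; return c["cx"]+f*q[0]/q[2],c["cy"]+f*q[1]/q[2]
E
python3 - <<'E'
from h import *
s=state();print(s["clock"],s["tool_pos"],s["tool_rot"],s["gripper_width"])
for n in("scene","side"):
    i,d=get_image(n); np.save(n+"_d.npy",d); cv2.imwrite(f"pics/{n}0.png",i); print(n,camera_info(n))
E
```

```text
0.0 [195.99795458 486.84051913 303.4295065 ] [-3.14057196e+00 -1.67299453e-04  2.75879383e+00] 85.27225698057575
scene {'vertical_fov': 49.52095828823364, 'cx': 315.66558423565976, 'cy': 198.97173785105466, 'rvec': array([ 2.44161983,  0.98028899, -0.27076157]), 'tvec': array([-404.829206  , -258.49082845, 1462.22510561])}
side {'vertical_fov': 49.30318334276963, 'cx': 326.3662284798094, 'cy': 201.88474963426307, 'rvec': array([ 2.14078033, -0.78173687,  0.37278494]), 'tvec': array([-401.99917001,  302.72004079, 1159.81453535])}
```

View pics/scene0.png

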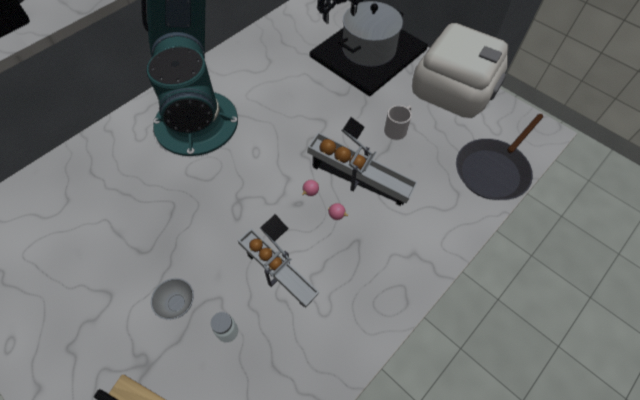

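View pics/side0.png

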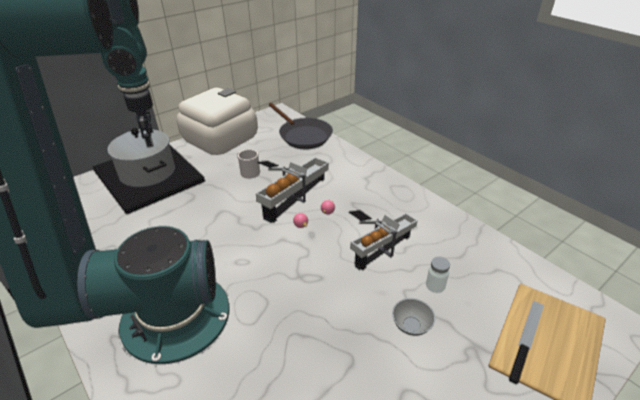

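The rack at scene (360,168) is the longer and wider one, with bigger onions at (328,146), (343,154), (360,161). Its paddle is at (353,128), so I take it for rack_large. The rack at (278,267), paddle (274,227), is the small one. The pink balls at (311,187) and (337,211) are decoys, and the mug at (398,122) is close to the paddle. I'll confirm this with a crop and measurements.

Run:
```python
from h import *
i=cv2.imread("pics/scene0.png"); j=cv2.imread("pics/side0.png")
a=cv2.resize(i[95:215,290:430],None,fx=4,fy=4,interpolation=cv2.INTER_CUBIC)
b=cv2.resize(j[140:230,235:340],None,fx=4,fy=4,interpolation=cv2.INTER_CUBIC)
o=np.zeros((480,560+240,3),np.uint8);o[:,:560]=a
cv2.imwrite("pics/crop1.png",a);cv2.imwrite("pics/crop2.png",b)
d=np.load("scene_d.npy")
for nm,u,v in [("pad",353,128),("on1",360,161),("on2",343,154),("on3",328,146),("spad",274,227),("son1",277,263),("son3",256,244),("mug",398,110),("chute floor",385,182),("floor2",400,190),("jar",221,322)]:
    print(nm,px2w("scene",d,u,v).round(0))
ds=np.load("side_d.npy")
for nm,u,v in [("pad",268,165),("mug",249,155)]: print("side",nm,px2w("side",ds,u,v).round(0))
# points above counter near paddle
c,R,t,f=cam("scene"); v,u=np.mgrid[95:215,290:430]; z=d[95:215,290:430]
P=(np.stack([(u-c["cx"])/f*z,(v-c["cy"])/f*z,z],-1)-t)@R
g=i[95:215,290:430].max(-1); m=(g<45)&(P[...,2]>70)&(z>0)
n,l,s,ce=cv2.connectedComponentsWithStats(m.astype(np.uint8))
for k in range(1,n):
    if s[k,4]>25:
        q=P[l==k]; print(s[k],"px",ce[k]+[290,95],"med",np.median(q,0).round(0),"min",q.min(0).round(0),"max",q.max(0).round(0))
```

```text
pad [478. 242. 155.]
on1 [549. 197. 106.]
on2 [500. 178. 113.]
on3 [452. 165. 120.]
spad [ 540. -131.  143.]
son1 [ 599. -182.   94.]
son3 [ 526. -186.  104.]
mug [486. 465.  60.]
chute floor [628. 225.  49.]
floor2 [677. 236.  45.]
jar [ 612. -377.   94.]
side pad [463. 221. 165.]
side mug [530. 463.  56.]
[ 54  23  20  20 219] px [353.39726027 127.79452055] med [478. 243. 155.] min [453. 217. 143.] max [503. 271. 167.]
[62 74  5  9 33] px [353.84848485 173.03030303] med [558. 161.  94.] min [552. 158.  72.] max [564. 166. 115.]
```

View pics/crop1.png

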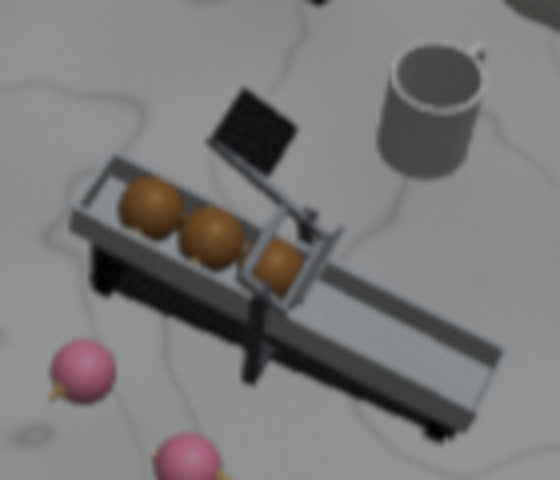

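The crop confirms it: the big-onion rack's black paddle is at about crop (253,132), with three large brown onions behind the gate. The mug stands clear of the paddle at crop (430,110). Pad centre is about (478,243,155) and rack yaw about 0.3. I'll move over it with the jaws shut.

```bash
python3 -m jog '[[-1,-0.34,0,0,0,0,1],[-1,-0.34,0,0,0,0,1],[-1,-0.34,0,0,0,0,1],[-1,-0.34,0,0,0,0,1],[-1,-0.34,0,0,0,0,1]]' 60; python3 -m jog '[[-1,-0.34,0,0,0,0,1],[-1,-0.34,0,0,0,0,1],[-1,-0.34,0,0,0,0,1],[-1,-0.34,0,0,0,0,1],[-1,-0.34,0,0,0,0,1]]'; python3 -m jog '[[-0.3,-0.1,0,0,0,-0.433,1],[-0.3,-0.1,0,0,0,-0.433,1],[-0.3,-0.1,0,0,0,-0.433,1],[-0.3,-0.1,0,0,0,-0.433,1],[-0.3,-0.1,0,0,0,-0.433,1],[-0.3,-0.1,0,0,0,-0.433,1],[-0.3,-0.1,0,0,0,-0.433,1],[-0.3,-0.1,0,0,0,-0.433,1]]'
python3 - <<'E'
from h import *
s=state();T=np.array(s["tool_pos"]);print(s["clock"],T,s["tool_rot"],s["contact_force"],s["gripper_width"])
cc=cam("wrist"); i,d=get_image("wrist"); cv2.imwrite("pics/w1.png",i); np.save("w1.npy",d)
c,R,t,f=cc; v,u=np.mgrid[0:400,0:640]
P=(np.stack([(u-c["cx"])/f*d,(v-c["cy"])/f*d,d],-1)-t)@R
m=(d>0)&(i.max(-1)<70)&(np.hypot(P[...,0]-478,P[...,1]-243)<45)&(P[...,2]>125)&(P[...,2]<185)
n,l,st,ce=cv2.connectedComponentsWithStats(m.astype(np.uint8))
k=1+np.argmax(st[1:,4]); q=P[l==k]; print(st[k],ce[k],q.mean(0),q.min(0),q.max(0))
w,V=np.linalg.eigh(np.cov(q.T)); print("normal",V[:,0])
(cx,cy),sz,ang=cv2.minAreaRect(q[:,:2].astype(np.float32)); print("rect",cx,cy,sz,ang)
print("pad px",proj("wrist",[478,243,155]))
E
```

```text
clock: 0.52
tool_pos: [319.5, 380.5, 303.2]
tool_rot: [-3.14, 0.001, 2.755]
contact_force: [-1.4, 0.7, -0.5]
gripper_width: 25.6
clock: 0.93
tool_pos: [443.0, 273.3, 302.8]
tool_rot: [-3.139, 0.002, 2.75]
contact_force: [-0.8, 0.6, -1.0]
gripper_width: 0.1
clock: 1.6
tool_pos: [478.7, 242.4, 302.7]
tool_rot: [-3.139, -0.001, -2.855]
contact_force: [-0.3, -1.0, 0.0]
gripper_width: -0.2
1.6 [478.74925841 242.41689869 302.7259559 ] [-3.13858541e+00 -7.51238491e-04 -2.85510172e+00] [-0.30894529 -1.02179803  0.01317057] -0.2218460076585791
[ 284  174   85   64 4960] [325.46995968 204.71391129] [474.51779072 245.20060926 157.73356146] [447.39054765 215.22978886 145.17318878] [506.75346403 276.33717016 167.84690004]
normal [0.365209   0.10217313 0.92530159]
rect 476.9944763183594 245.90713500976562 (48.55666732788086, 51.43282699584961) 15.715286254882812
pad px (np.float64(320.63509060423206), np.float64(208.03711164107568))
```

View pics/w1.png

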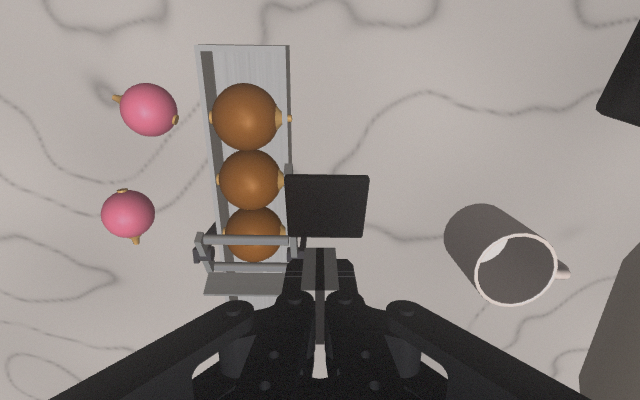

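The wrist view shows the paddle plate centred at (327,207), the onions at (247,117), (249,180), (253,233), and the mug well clear at (515,260). The pad refines to (477,246,157), with its normal leaning downhill as described. I'll shift a little uphill and go down to just above the plate.

```bash
python3 -m jog '[[0.06,0.024,0.1,0,0,0,1],[0.06,0.024,0.3,0,0,0,1],[0.06,0.024,0.36,0,0,0,1],[0.06,0.024,0.36,0,0,0,1]]'; python3 -m jog '[[0,0,0.03,0,0,0,1],[0,0,0.06,0,0,0,1],[0,0,0.09,0,0,0,1],[0,0,0.12,0,0,0,1],[0,0,0.12,0,0,0,1]]'
```

```text
clock: 1.98
tool_pos: [468.1, 242.9, 247.0]
tool_rot: [-3.138, -0.004, -2.857]
contact_force: [1.0, -0.5, 0.1]
gripper_width: 0.0
clock: 2.4
tool_pos: [468.2, 242.8, 228.6]
tool_rot: [-3.138, -0.005, -2.857]
contact_force: [1.0, 0.1, 1.6]
gripper_width: 0.2
```

```bash
python3 -m jog '[[0,0,0.03,0,0,0,1],[0,0,0.06,0,0,0,1],[0,0,0.06,0,0,0,1]]';  python3 -m jog '[[0,0,0.03,0,0,0,1],[0,0,0.06,0,0,0,1],[0,0,0.06,0,0,0,1]]'
```

```text
clock: 2.65
tool_pos: [468.0, 242.7, 219.1]
tool_rot: [-3.138, -0.005, -2.857]
contact_force: [0.5, 1.0, 1.8]
gripper_width: 0.1
clock: 2.9
tool_pos: [467.6, 242.6, 209.5]
tool_rot: [-3.138, -0.006, -2.857]
contact_force: [0.0, 0.3, 2.8]
gripper_width: -0.1
```

Run:
```python
from h import *
i,d=get_image("side"); j,e=get_image("wrist")
a=cv2.resize(i[140:230,235:340],(560,480),interpolation=cv2.INTER_CUBIC)
cv2.imwrite("pics/p2.png",np.hstack([a[:, :400],cv2.resize(j[100:340,180:380],(400,480))]))
```

```text
(no output)
```

View pics/p2.png

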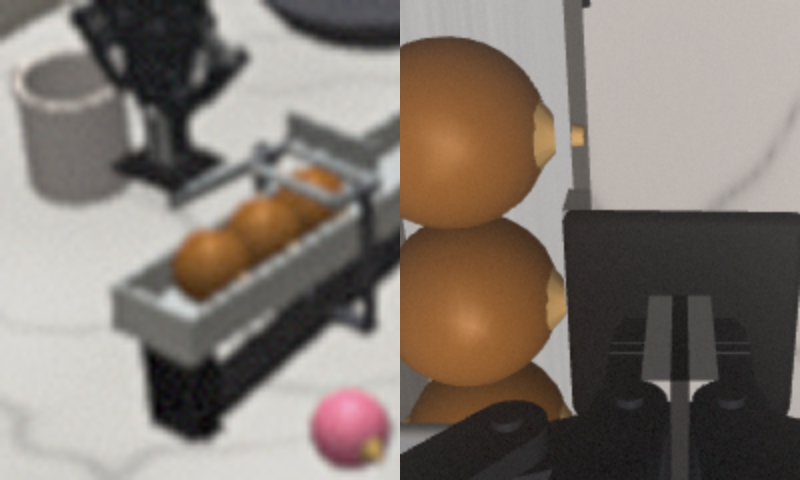

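The tips are on the plate (right panel, about (680,350)), centred across it, and the paddle is already on its way down. I'll keep pressing.

```bash
for k in 1; do python3 -m jog '[[0,0,0.03,0,0,0,1],[0,0,0.06,0,0,0,1],[0,0,0.06,0,0,0,1]]';  python3 -m jog '[[0,0,0.03,0,0,0,1],[0,0,0.05,0,0,0,1],[0,0,0.05,0,0,0,1]]'; done
```

```text
clock: 3.25
tool_pos: [467.6, 242.6, 200.9]
tool_rot: [-3.138, -0.006, -2.857]
contact_force: [-2.4, -0.6, 4.6]
gripper_width: 0.0
clock: 3.5
tool_pos: [467.0, 242.4, 193.2]
tool_rot: [-3.138, -0.007, -2.857]
contact_force: [-5.8, -2.1, 5.7]
gripper_width: 0.1
```

```bash
python3 -m jog '[[0.01,0,0.03,0,0,0,1],[0.01,0,0.05,0,0,0,1],[0.01,0,0.05,0,0,0,1]]';  python3 -m jog '[[0.01,0,0.02,0,0,0,1],[0.01,0,0.03,0,0,0,1],[0.01,0,0.03,0,0,0,1]]'
```

```text
clock: 3.75
tool_pos: [465.8, 242.0, 185.9]
tool_rot: [-3.138, -0.006, -2.857]
contact_force: [-0.8, 0.1, 5.1]
gripper_width: 0.1
clock: 4.0
tool_pos: [465.0, 241.8, 181.9]
tool_rot: [-3.139, -0.005, -2.857]
contact_force: [2.0, 0.9, 5.5]
gripper_width: 0.3
```

```bash
python3 -m jog '[[0,0,0.03,0,0,0,1],[0,0,0.04,0,0,0,1],[0,0,0.04,0,0,0,1]]';  python3 - <<'E'
from h import *
i,d=get_image("side"); j,e=get_image("wrist"); k,_=get_image("scene")
print(state()["clock"])
a=cv2.resize(i[140:230,235:340],(420,360),interpolation=cv2.INTER_CUBIC)
b=cv2.resize(k[95:215,290:430],(420,360),interpolation=cv2.INTER_CUBIC)
cv2.imwrite("pics/p3.png",cv2.resize(np.hstack([a,cv2.resize(j[100:340,140:420],(420,360))]),(800,343)))
cv2.imwrite("pics/p3s.png",b)
E
```

```text
clock: 4.25
tool_pos: [465.3, 241.9, 178.6]
tool_rot: [-3.139, -0.002, -2.857]
contact_force: [-13.9, -4.8, 46.0]
gripper_width: 0.1
4.4
```

View pics/p3.png

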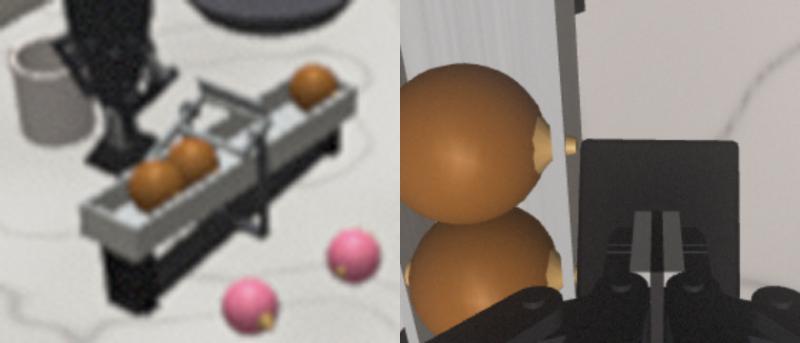

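It hit the stop (46 N), and onion 1 has rolled to the lower end at (313,87). The other two are held at (155,183) and (193,158). I'll release fully and let the queue move up.

```bash
python3 -m jog '[[0,0,-0.06,0,0,0,1],[0,0,-0.16,0,0,0,1],[0,0,-0.26,0,0,0,1],[0,0,-0.36,0,0,0,1],[0,0,-0.46,0,0,0,1],[0,0,-0.54,0,0,0,1],[0,0,-0.54,0,0,0,1],[0,0,-0.54,0,0,0,1],[0,0,-0.54,0,0,0,1],[0,0,-0.54,0,0,0,1]]'; python3 -m jog '[[0,0,0,0,0,0,1],[0,0,0,0,0,0,1],[0,0,0,0,0,0,1],[0,0,0,0,0,0,1],[0,0,0,0,0,0,1],[0,0,0,0,0,0,1],[0,0,0,0,0,0,1],[0,0,0,0,0,0,1],[0,0,0,0,0,0,1],[0,0,0,0,0,0,1]]';  python3 - <<'E'
from h import *
i,d=get_image("side"); j,e=get_image("wrist")
a=cv2.resize(i[140:230,235:340],(420,360),interpolation=cv2.INTER_CUBIC)
cv2.imwrite("pics/p4.png",cv2.resize(np.hstack([a,cv2.resize(j[100:340,140:420],(420,360))]),(800,343)))
E
```

```text
clock: 5.23
tool_pos: [465.1, 242.1, 258.8]
tool_rot: [-3.139, -0.003, -2.857]
contact_force: [0.9, 0.3, -0.2]
gripper_width: -0.1
clock: 6.07
tool_pos: [465.1, 242.1, 258.8]
tool_rot: [-3.138, -0.003, -2.857]
contact_force: [0.1, 0.3, -0.7]
gripper_width: -0.2
```

View pics/p4.png

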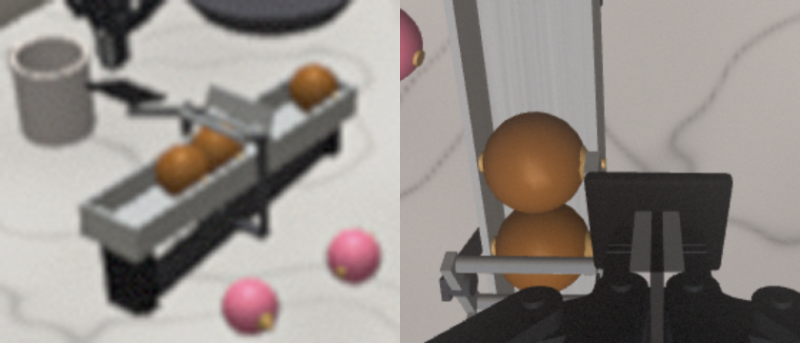

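The paddle is up, the gate is down, the queue has moved one place, and onion 1 is at the lower end. Now the second press.

```bash
python3 -m jog '[[0,0,0,0,0,0,1],[0,0,0,0,0,0,1],[0,0,0,0,0,0,1],[0,0,0,0,0,0,1],[0,0,0.08,0,0,0,1],[0,0,0.14,0,0,0,1],[0,0,0.18,0,0,0,1],[0,0,0.21,0,0,0,1],[0,0,0.24,0,0,0,1],[0,0,0.27,0,0,0,1]]'; python3 -m jog '[[0,0,0.03,0,0,0,1],[0,0,0.06,0,0,0,1],[0,0,0.09,0,0,0,1],[0,0,0.12,0,0,0,1],[0,0,0.15,0,0,0,1],[0,0,0.18,0,0,0,1],[0,0,0.21,0,0,0,1],[0,0,0.23,0,0,0,1],[0,0,0.23,0,0,0,1]]'
```

```text
clock: 7.0
tool_pos: [464.9, 241.9, 218.1]
tool_rot: [-3.139, -0.003, -2.857]
contact_force: [-1.6, -0.7, 3.2]
gripper_width: -0.1
clock: 7.75
tool_pos: [464.0, 241.5, 182.6]
tool_rot: [-3.139, -0.005, -2.857]
contact_force: [-6.7, -2.0, 5.2]
gripper_width: -0.2
```

```bash
python3 -m jog '[[0,0,0.03,0,0,0,1],[0,0,0.05,0,0,0,1],[0,0,0.05,0,0,0,1],[0,0,0.05,0,0,0,1],[0,0,0.05,0,0,0,1],[0,0,0.05,0,0,0,1],[0,0,0.05,0,0,0,1],[0,0,0.05,0,0,0,1]]';  python3 - <<'E'
from h import *
i,d=get_image("side"); j,e=get_image("wrist")
a=cv2.resize(i[140:230,235:340],(420,360),interpolation=cv2.INTER_CUBIC)
cv2.imwrite("pics/p5.png",cv2.resize(np.hstack([a,cv2.resize(j[100:340,140:420],(420,360))]),(800,343)))
E
```

```text
clock: 8.42
tool_pos: [464.1, 241.7, 177.8]
tool_rot: [-3.139, -0.002, -2.856]
contact_force: [-17.2, -5.2, 51.2]
gripper_width: -0.2
```

View pics/p5.png

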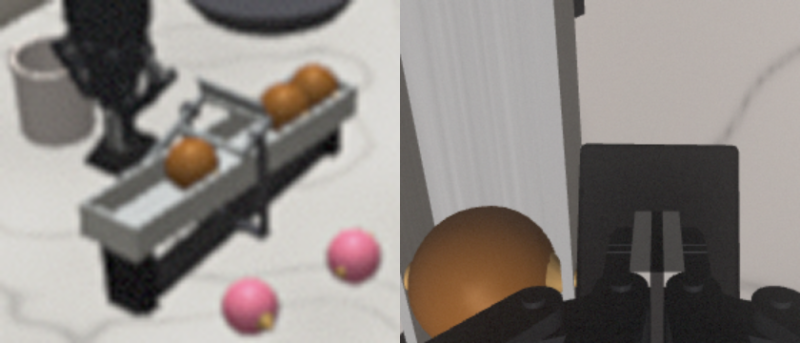

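Two onions are now at the lower end, at (285,103) and (313,83), and the third is held at (190,160). I'll release and rise clear.

```bash
python3 -m jog '[[0,0,-0.06,0,0,0,1],[0,0,-0.16,0,0,0,1],[0,0,-0.26,0,0,0,1],[0,0,-0.36,0,0,0,1],[0,0,-0.46,0,0,0,1],[0,0,-0.6,0,0,0,1],[0,0,-0.8,0,0,0,1],[0,0,-0.8,0,0,0,1],[0,0,-0.8,0,0,0,1],[0,0,-0.8,0,0,0,1]]'; python3 -m jog '[[0,0,0,0,0,0,1],[0,0,0,0,0,0,1],[0,0,0,0,0,0,1],[0,0,0,0,0,0,1],[0,0,0,0,0,0,1],[0,0,0,0,0,0,1],[0,0,0,0,0,0,1],[0,0,0,0,0,0,1],[0,0,0,0,0,0,1],[0,0,0,0,0,0,1]]';  python3 - <<'E'
from h import *
i,d=get_image("side"); j,e=get_image("wrist")
a=cv2.resize(i[140:230,235:340],(420,360),interpolation=cv2.INTER_CUBIC)
cv2.imwrite("pics/p6.png",cv2.resize(np.hstack([a,cv2.resize(j[:,0:467],(420,360))]),(800,343)))
E
```

```text
clock: 9.35
tool_pos: [464.2, 242.1, 297.0]
tool_rot: [-3.139, -0.002, -2.856]
contact_force: [-0.3, 0.2, 0.0]
gripper_width: 0.0
clock: 10.18
tool_pos: [464.2, 242.0, 297.0]
tool_rot: [-3.139, -0.002, -2.856]
contact_force: [-0.8, 0.6, 0.2]
gripper_width: -0.1
```

View pics/p6.png

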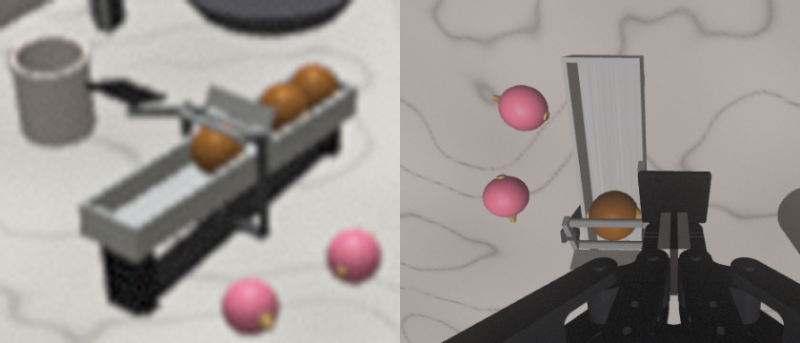

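The paddle is fully up, the third onion is behind the lowered gate at (215,148), two onions are at the lower end, and the robot is clear.

```bash
python3 -c "
from cell import *
print(job_done())"
```

```text
the job is handed in; nothing more can be done
None
```

I pressed the large rack's paddle fully down twice with the shut fingertips and let it come right back up after each press. One large onion came out each time, and the job is handed in at about 10 s on the robot's clock.

- **Presses:** both reached the stop, reading 46 N and 51 N vertically at the wrist, well under the 120 N limit.
- **Last pictures:** two large onions are at the lower end and the third is behind the lowered gate. The paddle is back up, and the fingertips are about 60 mm above it with no contact force.
- **Surroundings:** the mug and the pink look-alikes have not moved. I never went near the small rack, the jar or the bowl, but I did not photograph them again at the end.
- **Disagreement:** I never saw the 10–15 N halfway bump. I only read the force at the end of each move, so it may have passed between readings.

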